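Lock the swing tray and crib up the long firing slats

TASK

Turn the lock collar on the firing tray's swing arm clockwise to its locked mark first; then stack all the long ceramic slats crosswise in the tray, two to a layer, centred on the tray, the two of a layer about 72 mm apart centre to centre, the bottom pair lying along the swing arm and every next layer straight across the one below (an odd last slat goes on top alone). Leave the short slats out of the tray on the bench, leave the wax block and flask lid where they are, and leave the collar locked.

Things in the scene. Friction and masses are not known exactly. Their poses are not given: they have to be found in the camera images.
- slat1: one of the long slats: a plain tan ceramic bar 110 x 24 x 12 mm (length along its x, width y, thickness z), 65 g; origin at its middle, 6 mm above what it lies on. It starts lying flat on the bench; 5 to 7 of the long ones are there (None from the start = absent)
- slat2: one of the long slats: a plain tan ceramic bar 110 x 24 x 12 mm (length along its x, width y, thickness z), 65 g; origin at its middle, 6 mm above what it lies on. It starts lying flat on the bench; 5 to 7 of the long ones are there (None from the start = absent)
- slat3: one of the long slats: a plain tan ceramic bar 110 x 24 x 12 mm (length along its x, width y, thickness z), 65 g; origin at its middle, 6 mm above what it lies on. It starts lying flat on the bench; 5 to 7 of the long ones are there (None from the start = absent)
- slat4: one of the long slats: a plain tan ceramic bar 110 x 24 x 12 mm (length along its x, width y, thickness z), 65 g; origin at its middle, 6 mm above what it lies on. It starts lying flat on the bench; 5 to 7 of the long ones are there (None from the start = absent)
- slat5: one of the long slats: a plain tan ceramic bar 110 x 24 x 12 mm (length along its x, width y, thickness z), 65 g; origin at its middle, 6 mm above what it lies on. It starts lying flat on the bench; 5 to 7 of the long ones are there (None from the start = absent)
- slat6: one of the long slats: a plain tan ceramic bar 110 x 24 x 12 mm (length along its x, width y, thickness z), 65 g; origin at its middle, 6 mm above what it lies on. It starts lying flat on the bench; 5 to 7 of the long ones are there (None from the start = absent)
- slat7: one of the long slats: a plain tan ceramic bar 110 x 24 x 12 mm (length along its x, width y, thickness z), 65 g; origin at its middle, 6 mm above what it lies on. It starts lying flat on the bench; 5 to 7 of the long ones are there (None from the start = absent)
- short1: one of three short look-alike slats, same section and material but only 78 x 24 x 12 mm; origin at its middle; lies flat on the bench among the long ones
- short2: one of three short look-alike slats, same section and material but only 78 x 24 x 12 mm; origin at its middle; lies flat on the bench among the long ones
- short3: one of three short look-alike slats, same section and material but only 78 x 24 x 12 mm; origin at its middle; lies flat on the bench among the long ones
- tray (a point): centre of the inner floor of the square open ceramic firing tray (18 mm above the bench); z up, its y axis points along the swing arm towards the pivot. Inside the tray is 158 x 158 mm; walls 6 mm thick, 8 mm high. The pivot axis lies 175 mm from here along +y. A broad aluminium arm and pivot foot, flush with the rim, run on +y. All fixed; place differs from start to start
- collar (a joint): angle of the steel lock collar round the pivot post at the far end of the swing arm: grows as it turns clockwise seen from above; begins at 0 to 0.35 rad (open), reaches its stop at the locked mark at 1.4 rad; stays where it is left
- collar_grip (a point): centre of the lock collar, on its axis, 41 mm above the bench; turns with the collar. The collar is 22 mm tall (30 to 52 mm above the bench), with two flats 44 mm apart that face along this point's +y and -y; its pointer lug sticks out low on +x, 39 mm from the axis. The fixed post, 22 mm thick, stands up through it to 60 mm above the bench
- pointer (a point): tip of the collar's pointer lug, 39 mm from the collar axis, 35 mm above the bench
- lock_mark (a point): the locked mark: the longer of two dark ribs on the pivot foot, 43 mm from the collar axis (the short rib is the open mark); pointer at this rib = locked
- wax: loose green wax block 75 x 45 x 30 mm, bystander; origin at the centre of its underside
- flask_lid: loose round steel flask lid, 92 mm across, 24 mm tall over its knob, bystander; origin at the centre of its underside
- burr_stand: chrome burr stand, 64 mm across and 58 mm tall with its burrs, fixed to the bench, bystander; origin at the centre of its underside
Not all that is in view belongs to the job. Leave any green or pink look-alike of the slat4 alone.

How it is judged:
On the way, in this order (a step that is already met when the one before it is completed fails the run):
1. the lock collar is turned to its locked mark (value of joint collar above 1.28 rad), for 0.2 s.
2. after that, the first long slat lies on the tray floor (((horizontal distance between slat1 and tray below 0.07 m and z of slat1 in the frame of tray between 0.002 and 0.012 m) or (horizontal distance between slat2 and tray below 0.07 m and z of slat2 in the frame of tray between 0.002 and 0.012 m) or (horizontal distance between slat3 and tray below 0.07 m and z of slat3 in the frame of tray between 0.002 and 0.012 m) or (horizontal distance between slat4 and tray below 0.07 m and z of slat4 in the frame of tray between 0.002 and 0.012 m) or (horizontal distance between slat5 and tray below 0.07 m and z of slat5 in the frame of tray between 0.002 and 0.012 m) or (horizontal distance between slat6 and tray below 0.07 m and z of slat6 in the frame of tray between 0.002 and 0.012 m) or (horizontal distance between slat7 and tray below 0.07 m and z of slat7 in the frame of tray between 0.002 and 0.012 m))), for 0.2 s.
At the end, for the whole second after the job is handed in: All long slats rest in the crosswise tower: layer heights within 5 mm, along/across the arm within 0.18 rad, lengthwise within 18 mm of centre, sideways 25 to 47 mm from it (odd top slat: 0 to 47); collar at 1.28 rad or more; short slats flat on the bench, over 100 mm from the tray centre (((z of slat1 in the frame of tray between 0.001 and 0.011 m and y of slat1 in the frame of tray between -0.018 and 0.018 m and angle between the x axis of slat1 and the y axis of tray, either way round below 0.18 rad and (x of slat1 in the frame of tray between 0.025 and 0.047 m or x of slat1 in the frame of tray between -0.047 and -0.025 m)) or (z of slat1 in the frame of tray between 0.013 and 0.023 m and x of slat1 in the frame of tray between -0.018 and 0.018 m and angle between the x axis of slat1 and the x axis of tray, either way round below 0.18 rad and (y of slat1 in the frame of tray between 0.025 and 0.047 m or y of slat1 in the frame of tray between -0.047 and -0.025 m)) or (z of slat1 in the frame of tray between 0.025 and 0.035 m and y of slat1 in the frame of tray between -0.018 and 0.018 m and angle between the x axis of slat1 and the y axis of tray, either way round below 0.18 rad and (x of slat1 in the frame of tray between 0.025 and 0.047 m or x of slat1 in the frame of tray between -0.047 and -0.025 m or (x of slat1 in the frame of tray between -0.047 and 0.047 m and z of each of slat2, slat3, slat4, slat5, slat6, slat7 in the frame of tray below 0.024 m))) or (z of slat1 in the frame of tray between 0.037 and 0.047 m and x of slat1 in the frame of tray between -0.018 and 0.018 m and angle between the x axis of slat1 and the x axis of tray, either way round below 0.18 rad and (y of slat1 in the frame of tray between 0.025 and 0.047 m or y of slat1 in the frame of tray between -0.047 and -0.025 m or (y of slat1 in the frame of tray between -0.047 and 0.047 m and z of each of slat2, slat3, slat4, slat5, slat6, slat7 in the frame of tray below 0.036 m)))) and ((z of slat2 in the frame of tray between 0.001 and 0.011 m and y of slat2 in the frame of tray between -0.018 and 0.018 m and angle between the x axis of slat2 and the y axis of tray, either way round below 0.18 rad and (x of slat2 in the frame of tray between 0.025 and 0.047 m or x of slat2 in the frame of tray between -0.047 and -0.025 m)) or (z of slat2 in the frame of tray between 0.013 and 0.023 m and x of slat2 in the frame of tray between -0.018 and 0.018 m and angle between the x axis of slat2 and the x axis of tray, either way round below 0.18 rad and (y of slat2 in the frame of tray between 0.025 and 0.047 m or y of slat2 in the frame of tray between -0.047 and -0.025 m)) or (z of slat2 in the frame of tray between 0.025 and 0.035 m and y of slat2 in the frame of tray between -0.018 and 0.018 m and angle between the x axis of slat2 and the y axis of tray, either way round below 0.18 rad and (x of slat2 in the frame of tray between 0.025 and 0.047 m or x of slat2 in the frame of tray between -0.047 and -0.025 m or (x of slat2 in the frame of tray between -0.047 and 0.047 m and z of each of slat1, slat3, slat4, slat5, slat6, slat7 in the frame of tray below 0.024 m))) or (z of slat2 in the frame of tray between 0.037 and 0.047 m and x of slat2 in the frame of tray between -0.018 and 0.018 m and angle between the x axis of slat2 and the x axis of tray, either way round below 0.18 rad and (y of slat2 in the frame of tray between 0.025 and 0.047 m or y of slat2 in the frame of tray between -0.047 and -0.025 m or (y of slat2 in the frame of tray between -0.047 and 0.047 m and z of each of slat1, slat3, slat4, slat5, slat6, slat7 in the frame of tray below 0.036 m)))) and ((z of slat3 in the frame of tray between 0.001 and 0.011 m and y of slat3 in the frame of tray between -0.018 and 0.018 m and angle between the x axis of slat3 and the y axis of tray, either way round below 0.18 rad and (x of slat3 in the frame of tray between 0.025 and 0.047 m or x of slat3 in the frame of tray between -0.047 and -0.025 m)) or (z of slat3 in the frame of tray between 0.013 and 0.023 m and x of slat3 in the frame of tray between -0.018 and 0.018 m and angle between the x axis of slat3 and the x axis of tray, either way round below 0.18 rad and (y of slat3 in the frame of tray between 0.025 and 0.047 m or y of slat3 in the frame of tray between -0.047 and -0.025 m)) or (z of slat3 in the frame of tray between 0.025 and 0.035 m and y of slat3 in the frame of tray between -0.018 and 0.018 m and angle between the x axis of slat3 and the y axis of tray, either way round below 0.18 rad and (x of slat3 in the frame of tray between 0.025 and 0.047 m or x of slat3 in the frame of tray between -0.047 and -0.025 m or (x of slat3 in the frame of tray between -0.047 and 0.047 m and z of each of slat1, slat2, slat4, slat5, slat6, slat7 in the frame of tray below 0.024 m))) or (z of slat3 in the frame of tray between 0.037 and 0.047 m and x of slat3 in the frame of tray between -0.018 and 0.018 m and angle between the x axis of slat3 and the x axis of tray, either way round below 0.18 rad and (y of slat3 in the frame of tray between 0.025 and 0.047 m or y of slat3 in the frame of tray between -0.047 and -0.025 m or (y of slat3 in the frame of tray between -0.047 and 0.047 m and z of each of slat1, slat2, slat4, slat5, slat6, slat7 in the frame of tray below 0.036 m)))) and ((z of slat4 in the frame of tray between 0.001 and 0.011 m and y of slat4 in the frame of tray between -0.018 and 0.018 m and angle between the x axis of slat4 and the y axis of tray, either way round below 0.18 rad and (x of slat4 in the frame of tray between 0.025 and 0.047 m or x of slat4 in the frame of tray between -0.047 and -0.025 m)) or (z of slat4 in the frame of tray between 0.013 and 0.023 m and x of slat4 in the frame of tray between -0.018 and 0.018 m and angle between the x axis of slat4 and the x axis of tray, either way round below 0.18 rad and (y of slat4 in the frame of tray between 0.025 and 0.047 m or y of slat4 in the frame of tray between -0.047 and -0.025 m)) or (z of slat4 in the frame of tray between 0.025 and 0.035 m and y of slat4 in the frame of tray between -0.018 and 0.018 m and angle between the x axis of slat4 and the y axis of tray, either way round below 0.18 rad and (x of slat4 in the frame of tray between 0.025 and 0.047 m or x of slat4 in the frame of tray between -0.047 and -0.025 m or (x of slat4 in the frame of tray between -0.047 and 0.047 m and z of each of slat1, slat2, slat3, slat5, slat6, slat7 in the frame of tray below 0.024 m))) or (z of slat4 in the frame of tray between 0.037 and 0.047 m and x of slat4 in the frame of tray between -0.018 and 0.018 m and angle between the x axis of slat4 and the x axis of tray, either way round below 0.18 rad and (y of slat4 in the frame of tray between 0.025 and 0.047 m or y of slat4 in the frame of tray between -0.047 and -0.025 m or (y of slat4 in the frame of tray between -0.047 and 0.047 m and z of each of slat1, slat2, slat3, slat5, slat6, slat7 in the frame of tray below 0.036 m)))) and ((z of slat5 in the frame of tray between 0.001 and 0.011 m and y of slat5 in the frame of tray between -0.018 and 0.018 m and angle between the x axis of slat5 and the y axis of tray, either way round below 0.18 rad and (x of slat5 in the frame of tray between 0.025 and 0.047 m or x of slat5 in the frame of tray between -0.047 and -0.025 m)) or (z of slat5 in the frame of tray between 0.013 and 0.023 m and x of slat5 in the frame of tray between -0.018 and 0.018 m and angle between the x axis of slat5 and the x axis of tray, either way round below 0.18 rad and (y of slat5 in the frame of tray between 0.025 and 0.047 m or y of slat5 in the frame of tray between -0.047 and -0.025 m)) or (z of slat5 in the frame of tray between 0.025 and 0.035 m and y of slat5 in the frame of tray between -0.018 and 0.018 m and angle between the x axis of slat5 and the y axis of tray, either way round below 0.18 rad and (x of slat5 in the frame of tray between 0.025 and 0.047 m or x of slat5 in the frame of tray between -0.047 and -0.025 m or (x of slat5 in the frame of tray between -0.047 and 0.047 m and z of each of slat1, slat2, slat3, slat4, slat6, slat7 in the frame of tray below 0.024 m))) or (z of slat5 in the frame of tray between 0.037 and 0.047 m and x of slat5 in the frame of tray between -0.018 and 0.018 m and angle between the x axis of slat5 and the x axis of tray, either way round below 0.18 rad and (y of slat5 in the frame of tray between 0.025 and 0.047 m or y of slat5 in the frame of tray between -0.047 and -0.025 m or (y of slat5 in the frame of tray between -0.047 and 0.047 m and z of each of slat1, slat2, slat3, slat4, slat6, slat7 in the frame of tray below 0.036 m)))) and ((z of slat6 in the frame of tray between 0.001 and 0.011 m and y of slat6 in the frame of tray between -0.018 and 0.018 m and angle between the x axis of slat6 and the y axis of tray, either way round below 0.18 rad and (x of slat6 in the frame of tray between 0.025 and 0.047 m or x of slat6 in the frame of tray between -0.047 and -0.025 m)) or (z of slat6 in the frame of tray between 0.013 and 0.023 m and x of slat6 in the frame of tray between -0.018 and 0.018 m and angle between the x axis of slat6 and the x axis of tray, either way round below 0.18 rad and (y of slat6 in the frame of tray between 0.025 and 0.047 m or y of slat6 in the frame of tray between -0.047 and -0.025 m)) or (z of slat6 in the frame of tray between 0.025 and 0.035 m and y of slat6 in the frame of tray between -0.018 and 0.018 m and angle between the x axis of slat6 and the y axis of tray, either way round below 0.18 rad and (x of slat6 in the frame of tray between 0.025 and 0.047 m or x of slat6 in the frame of tray between -0.047 and -0.025 m or (x of slat6 in the frame of tray between -0.047 and 0.047 m and z of each of slat1, slat2, slat3, slat4, slat5, slat7 in the frame of tray below 0.024 m))) or (z of slat6 in the frame of tray between 0.037 and 0.047 m and x of slat6 in the frame of tray between -0.018 and 0.018 m and angle between the x axis of slat6 and the x axis of tray, either way round below 0.18 rad and (y of slat6 in the frame of tray between 0.025 and 0.047 m or y of slat6 in the frame of tray between -0.047 and -0.025 m or (y of slat6 in the frame of tray between -0.047 and 0.047 m and z of each of slat1, slat2, slat3, slat4, slat5, slat7 in the frame of tray below 0.036 m)))) and ((z of slat7 in the frame of tray between 0.001 and 0.011 m and y of slat7 in the frame of tray between -0.018 and 0.018 m and angle between the x axis of slat7 and the y axis of tray, either way round below 0.18 rad and (x of slat7 in the frame of tray between 0.025 and 0.047 m or x of slat7 in the frame of tray between -0.047 and -0.025 m)) or (z of slat7 in the frame of tray between 0.013 and 0.023 m and x of slat7 in the frame of tray between -0.018 and 0.018 m and angle between the x axis of slat7 and the x axis of tray, either way round below 0.18 rad and (y of slat7 in the frame of tray between 0.025 and 0.047 m or y of slat7 in the frame of tray between -0.047 and -0.025 m)) or (z of slat7 in the frame of tray between 0.025 and 0.035 m and y of slat7 in the frame of tray between -0.018 and 0.018 m and angle between the x axis of slat7 and the y axis of tray, either way round below 0.18 rad and (x of slat7 in the frame of tray between 0.025 and 0.047 m or x of slat7 in the frame of tray between -0.047 and -0.025 m or (x of slat7 in the frame of tray between -0.047 and 0.047 m and z of each of slat1, slat2, slat3, slat4, slat5, slat6 in the frame of tray below 0.024 m))) or (z of slat7 in the frame of tray between 0.037 and 0.047 m and x of slat7 in the frame of tray between -0.018 and 0.018 m and angle between the x axis of slat7 and the x axis of tray, either way round below 0.18 rad and (y of slat7 in the frame of tray between 0.025 and 0.047 m or y of slat7 in the frame of tray between -0.047 and -0.025 m or (y of slat7 in the frame of tray between -0.047 and 0.047 m and z of each of slat1, slat2, slat3, slat4, slat5, slat6 in the frame of tray below 0.036 m)))) and angle between the z axis of each of slat1, slat2, slat3, slat4, slat5, slat6, slat7 and the z axis of tray, either way round below 0.1 rad and linear speed of each of slat1, slat2, slat3, slat4, slat5, slat6, slat7 below 0.02 m/s and value of joint collar above 1.28 rad and horizontal distance between each of short1, short2, short3 and tray above 0.1 m and height (world z) of each of short1, short2, short3 below 0.016 m); the robot touches nothing.
It fails at once if the wax block or the flask lid is pushed more than 30 mm (distance of any of wax, flask_lid from where it was at the start of the episode above 0.03 m).
Of slat1, slat2, slat3, slat4, slat5, slat6, slat7 only 5 to 7 are there at a start; the rules pass over those that are not, and their reading is None.
At some moment in a run one of slat1, slat2, slat3, slat4, slat5, slat6, slat7 may be knocked a few centimetres aside while the robot is not near it.
Once in a run the grip may slacken for a moment while it holds something.
It also fails if it takes over 210 s, if anything falls off the work surface, if the arm or the gripper's body presses on something with over 40 N, if the wrist force passes 120 N, or if a joint passes its speed limit or range.

ROBOT

A 6-joint arm with a two-finger parallel gripper is mounted at the origin on the work surface. World frame = base frame: x ahead of the robot, y to its left, z up, the work surface at z = 0. Lengths are in m, angles in rad, forces in N, time in s.
With the tool pointing down it reaches from about 0.275 to 0.825 m from the base axis. Payload 5.2 kg.
Tool frame: the origin (TCP) lies on the centre line of the jaws, within the pads' length; the fingertips stand 8 mm ahead of it and the grasp point (between the pads) lies 11 mm behind it; z points along the fingers, y is the line along which they close (so a half turn about z gives the same grasp; the last joint's range is limited). The gripper opens to 93 mm and grips with 3 to 60 N. Pads are 15 mm wide; open, the fingers measure 128 mm over their backs; the gripper's body (75 mm by 188 mm) begins 65 mm behind the grasp point.
Start: joints at [1.099, 0.259, 1.535, -0, 1.348, -0.203], TCP at [0.146, 0.53, 0.227] pointing down, gripper open.
Joint ranges: [-3.14, 3.14], [-0.91, 2.08], [0.19, 2.58], [-1.22, 4.36], [0.22, 2.71], [-3.12, 3.12]. Speed limits (rad/s): [2.57, 2.57, 3.14, 3.14, 3.14, 3.14].

INTERFACE

Orientations are given as a unit quaternion [w, x, y, z].
In Python, from rig import robot, cams, finder gives the robot as it stands. The module is installed in compiled form; this text tells all that it offers.
- The arm moves only by the tool play_rows, never from a script. Its argument "motion" is a list of rows, each a list of 2 entries, a list of its own where there are three numbers: the shift along the tool's x, y, z each as a share of 0.1 m, from -1 to 1, then the turn about the tool's z as a share of 5 degrees, from -1 to 1. In form: [[[dx, dy, dz], spin], ...]. A call has 1 to 12 rows; each row shifts and turns the commanded pose from where the row before left it, along the tool's axes as they then stand; what a row does not reach is not made up. A row lasts 1/8 s, in which the tool goes at most 62.5 mm and 10.7 degrees, less where a joint would pass 70% of its speed; a pose out of reach is approached as far as the arm can. A call with a number of a shift or a turn outside -1 to 1 is refused whole. A call with a gripper value outside its range is refused whole. "grip" is the finger opening in mm, from 0 to 93, set as the call begins (left out, the last holds). The fingers move at their own pace and stop on an object; "squeeze" is the grip in N (left out, the last holds). Time passes only in rows, so rows that do not move let the fingers close. It gives the time, the measured TCP pose, the force, the opening and the grip force at its end, in the units of the state.
- robot.read_state(): the state, without advancing time (a new reading comes with each control period).
- cams.capture(name): name is "scene" or "top" or "wrist"; returns a dict with "pixels" (420x560x3 uint8, blue, green, red), "camera_matrix" (3x3 intrinsics, pixels), "k1" (the pictures are not rectified: a ray, as slopes to the right and down, at radius r is drawn at 1 + k1 r^2 times it, then the intrinsics apply), "extrinsics" (4x4, takes a point from camera to world coordinates); the wrist camera has in their place "T_tool_cam" (4x4, takes a point from camera to tool coordinates, whose origin is the TCP and whose axes are the flange's). Camera axes: x right, y down, z forward; pixel columns grow to the right and rows downward; lengths in m; the calibration is good to about 2 mm. A picture is of the moment at which its call begins: read the wrist's pose just before it. There is no depth.
- robot.hand_in(): hands the job in; it is judged then, once.
Trained networks look in a picture, given as the dict that the camera call returned (one of the last four; its "shot" number tells which), for a name from the list of things; names that differ only in an ending like _2 or _b are one class to them, and where a whole thing is asked for, a point or a joint stands for the part that bears it (a point fixed in the world has none). Each returns a list of dicts, best first, with "conf" (0 to 1); they miss things now and then, are a little off and sometimes report something else, mostly with a low value. They report only what shows in the picture. A call takes as long as a camera call. They do not tell look-alikes from the thing itself.
- finder.boxes_of(picture, target): "location" ([column, row] in pixels, amid what is visible of it).
- finder.masks_of(picture, target): "region" (420x560 bool, what is visible of it) and "location" ([column, row] in pixels, amid what is visible of it).
The state is a dict: "time": time; "joint_positions": joint angles; "dq": joint speeds; "joint_torque": joint torques, N m; "tool_pos": TCP position; "tool_rot": TCP orientation; "contact_force": force on the tool from outside, world axes, zero at the start; "torque": the same for the moment, N m; "width": finger opening in m; "gripper_force": force on a finger pad.
Only numpy, scipy, OpenCV 4.12 (cv2) and the standard library are available. Lean on these libraries where they do the work, as an engineer would, in place of code of your own. Each camera call takes 0.05 s, during which the arm holds its last target. There are 200 camera calls.

## Working session

There is one attempt and no reset: what is moved stays moved. The work goes in short steps, Python scripts to look and compute and a tool call to move; the robot and the scene stay as the last step left them, time stands still between calls to the robot, and variables do not carry over. Pictures are saved under pics/ and viewed, at most 14 in all, crops included, and the job is handed in when it is done.

Besides the shell and the picture viewer there is one more tool, called after ">>>" by a JSON object that holds its "api" and its "payload", one argument or row to a line. play_rows: Moves the arm, as the interface text tells. Shift numbers are shares of 0.1 m and turn numbers shares of 5 degrees, none past 1 either way. Its arguments: {"type":"object","properties":{"motion":{"type":"array"},"grip":{"type":"number"},"squeeze":{"type":"number"}},"required":["motion"]}

```bash
mkdir -p pics; cat > h.py <<'E'
import numpy as np, cv2
from rig import robot, cams, finder
from scipy.spatial.transform import Rotation as R
def rot(q): return R.from_quat([q[1],q[2],q[3],q[0]]).as_matrix()
def shot(name):
    s=robot.read_state(); p=cams.capture(name)
    if name=="wrist":
        T=np.eye(4);T[:3,:3]=rot(s["tool_rot"]);T[:3,3]=s["tool_pos"]
        p["E"]=T@np.array(p["T_tool_cam"])
    else: p["E"]=np.array(p["extrinsics"])
    return p
def world(p,px,z):
    K=np.array(p["camera_matrix"]);px=np.atleast_2d(np.array(px,float))
    d=np.stack([(px[:,0]-K[0,2])/K[0,0],(px[:,1]-K[1,2])/K[1,1]],1)
    u=d.copy()
    for _ in range(20): u=d/(1+p["k1"]*(u**2).sum(1,keepdims=True))
    r=np.c_[u,np.ones(len(u))]@p["E"][:3,:3].T;o=p["E"][:3,3]
    return (o+r*((z-o[2])/r[:,2])[:,None])[:,:2]
def pix(p,X):
    X=np.atleast_2d(np.array(X,float));E=np.linalg.inv(p["E"]);c=X@E[:3,:3].T+E[:3,3]
    u=c[:,:2]/c[:,2:];u=u*(1+p["k1"]*(u**2).sum(1,keepdims=True));K=np.array(p["camera_matrix"])
    return np.c_[u[:,0]*K[0,0]+K[0,2],u[:,1]*K[1,1]+K[1,2]]
def rect(p,mask,z):
    c,_=cv2.findContours(mask.astype(np.uint8),cv2.RETR_EXTERNAL,cv2.CHAIN_APPROX_NONE)
    c=max(c,key=cv2.contourArea)[:,0]
    w=(world(p,c,z)*1000).astype(np.float32)
    (x,y),(a,b),t=cv2.minAreaRect(w)
    if a<b: a,b,t=b,a,t+90
    return round(x),round(y),round(a),round(b),round((t+90)%180-90)
E
cat > a.py <<'E'
from h import *
s=robot.read_state();print(s["time"],s["tool_pos"],s["tool_rot"],s["width"])
for n in ["top","scene"]:
    p=shot(n);cv2.imwrite(f"pics/{n}0.png",p["pixels"])
    print(n,p["camera_matrix"],p["k1"],p["E"].round(3).tolist())
    for t in ["slat1","short1","wax","flask_lid","burr_stand","collar","pointer","lock_mark","tray"]:
        try:
            for r in finder.masks_of(p,t):
                print(t,round(r["conf"],2),np.round(r["location"]),rect(p,r["region"],0.012))
        except Exception as e: print(t,e)
E
python3 a.py
```

```text
0.0 [0.14581825 0.52977305 0.22584146] [-2.90719157e-04  1.34013987e-01  9.90979042e-01 -8.39962927e-04] 0.09313422410650127
top [[440.56416693   0.         279.85368769]
 [  0.         440.56416693 213.78874316]
 [  0.           0.           1.        ]] -0.03993151481402755 [[-0.002, -0.995, 0.101, 0.465], [-1.0, 0.002, -0.001, -0.004], [0.001, -0.101, -0.995, 0.988], [0.0, 0.0, 0.0, 1.0]]
slat1 0.94 [404. 198.] (597, -288, 110, 27, -4)
slat1 0.94 [373. 202.] (600, -211, 107, 27, 14)
slat1 0.91 [378. 128.] (759, -230, 109, 28, 47)
slat1 0.87 [300. 199.] (596, -47, 111, 25, -2)
slat1 0.72 [335. 204.] (595, -130, 108, 27, -1)
slat1 0.71 [446. 268.] (447, -375, 110, 31, 0)
slat1 0.7 [408. 267.] (444, -289, 109, 27, -12)
slat1 0.57 [340. 325.] (316, -134, 112, 29, 31)
short1 0.97 [298. 266.] (447, -47, 72, 22, -17)
short1 0.69 [440. 196.] (606, -370, 76, 26, -13)
short1 0.6 [371. 266.] (447, -209, 77, 26, 7)
wax 0.93 [324. 123.] (770, -104, 77, 46, -1)
flask_lid 0.63 [239. 119.] (780, 88, 91, 88, -26)
burr_stand 0.88 [146. 134.] (749, 303, 77, 61, 45)
collar 0.67 [121. 228.] (530, 359,
[... 798 characters left out ...]
-50, 113, 29, -4)
slat1 0.54 [209. 260.] (605, -215, 113, 27, 15)
short1 0.59 [154. 283.] (611, -374, 83, 26, -15)
short1 0.56 [190. 218.] (451, -213, 83, 24, 7)
wax 0.96 [271. 288.] (767, -103, 88, 54, 0)
wax 0.59 [367. 165.] (506, 370, 81, 54, -35)
flask_lid 0.74 [343. 267.] (787, 87, 90, 88, -27)
burr_stand 0.93 [398. 228.] (745, 303, 86, 64, -52)
burr_stand 0.26 [371. 168.] (509, 368, 74, 54, -36)
collar 0.74 [367. 167.] (506, 370, 90, 54, -36)
collar 0.46 [240. 196.] (451, -49, 83, 24, -16)
pointer 0.73 [367. 165.] (508, 369, 85, 54, -35)
pointer 0.63 [333. 188.] (534, 248, 319, 182, -82)
lock_mark 0.86 [333. 184.] (536, 248, 321, 181, -83)
tray 0.69 [209. 256.] (602, -215, 114, 30, 15)
```

```bash
python3 -c "
import cv2
a=cv2.imread('pics/top0.png');b=a[170:290,70:270]
cv2.imwrite('pics/topc.png',cv2.resize(b,None,fx=4,fy=4,interpolation=cv2.INTER_CUBIC))"
```

```text
(no output)
```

View pics/top0.png

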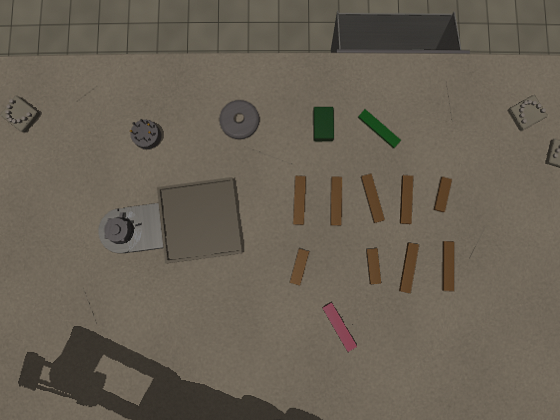

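View pics/topc.png

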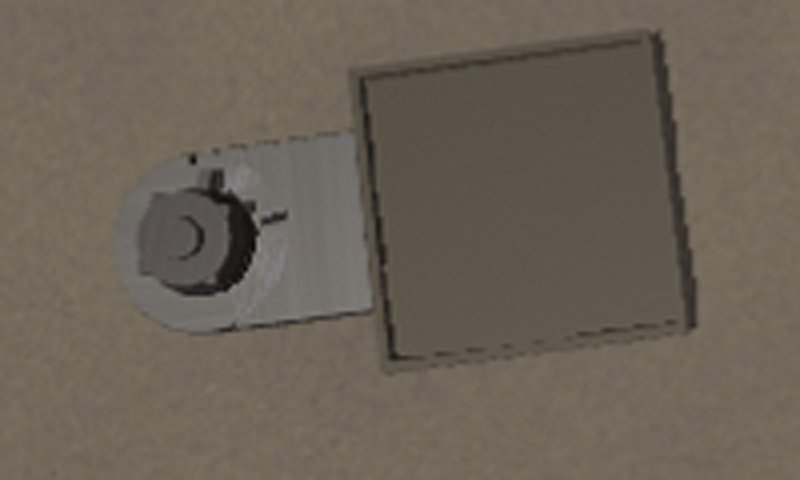

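In the top view there are six long tan slats: (300,200), (336,201), (372,198), (407,199), (409,267) and (448,266). Three are short: (443,194), (300,266) and (374,266). The green bar (379,128) and pink bar (340,327) are look-alikes to leave alone. In the crop, the pointer at (210,180) points up, and the long lock rib is at (273,216), about 60° further clockwise. Next I move above the collar and tray.

>>> {"api": "play_rows", "payload": {
  "motion": [
    [[-0.48,-0.133,-0.08],0],
    [[-0.48,-0.133,-0.08],0],
    [[-0.48,-0.133,-0.08],0],
    [[-0.48,-0.133,-0.08],0],
    [[-0.48,-0.133,-0.08],0],
    [[-0.48,-0.133,-0.08],0],
    [[-0.48,-0.133,-0.08],0],
    [[-0.48,-0.133,-0.08],0],
    [[-0.48,-0.133,-0.08],0],
    [[0,0,0],0],
    [[0,0,0],0]
  ],
  "grip": 93
}}

```text
time: 2.38
tool_pos: [0.5304, 0.3001, 0.2982]
tool_rot: [-0.001, 0.134, 0.991, -0.0]
contact_force: [-0.1, 0.4, -0.5]
width: 0.0925
gripper_force: 0.0
```

```bash
cat > b.py <<'E'
from h import *
s=robot.read_state();print(s["time"],s["tool_pos"],s["joint_positions"])
p=shot("wrist");cv2.imwrite("pics/w1.png",p["pixels"]);print(p["E"].round(3).tolist(),p["camera_matrix"],p["k1"])
np.save("pics/w1.npy",{k:v for k,v in p.items()},allow_pickle=True)
for t in ["collar","tray","pointer"]:
    for r in finder.masks_of(p,t): print(t,round(r["conf"],2),np.round(r["location"]),rect(p,r["region"],0.03))
E
python3 b.py
```

```text
2.375 [0.5303639  0.30012643 0.29822546] [ 3.31836632e-01  3.33842565e-01  1.25885764e+00  4.77319943e-04
  1.54996223e+00 -9.69573571e-01]
[[0.266, 0.919, 0.289, 0.45], [0.964, -0.254, -0.08, 0.323], [0.0, 0.3, -0.954, 0.456], [0.0, 0.0, 0.0, 1.0]] [[317.33780871   0.         278.64844789]
 [  0.         317.33780871 206.91251426]
 [  0.           0.           1.        ]] -0.039926714893442836
collar 0.79 [308. 151.] (537, 347, 64, 54, -15)
collar 0.26 [227. 187.] (541, 244, 307, 170, -83)
tray 0.84 [227. 185.] (540, 243, 307, 170, -82)
pointer 0.72 [312. 157.] (536, 347, 63, 54, -15)
pointer 0.53 [ 38. 178.] (448, -27, 74, 33, -16)
```

View pics/w1.png

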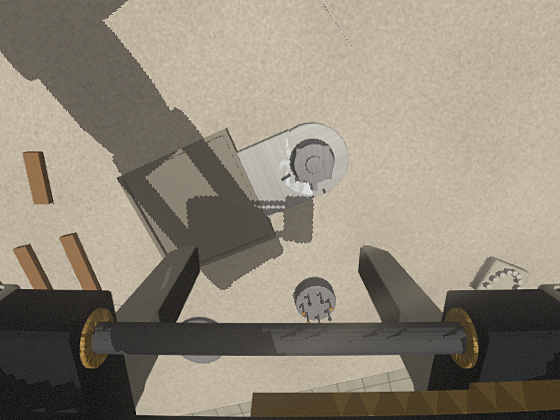

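```bash
cat > c.py <<'E'
from h import *
p=np.load("pics/w1.npy",allow_pickle=True).item()
t=shot("top")
for q,n in [(p,"w"),(t,"t")]:
    if n=="t":
        r=[m for m in finder.masks_of(q,"tray") if m["conf"]>.5][0]
        c,_=cv2.findContours(r["region"].astype(np.uint8),cv2.RETR_EXTERNAL,cv2.CHAIN_APPROX_NONE)
        c=max(c,key=cv2.contourArea)[:,0]
        w=(world(q,c,.026)*1000).astype(np.float32);(x,y),ab,th=cv2.minAreaRect(w);print(n,x,y,ab,th)
b=p["pixels"][120:310,110:360]
cv2.imwrite("pics/w1c.png",cv2.resize(b,(750,570),interpolation=cv2.INTER_CUBIC))
E
python3 c.py
```

```text
t 543.1703491210938 225.28399658203125 (172.6342315673828, 275.017333984375) 7.361578464508057
```

View pics/w1c.png

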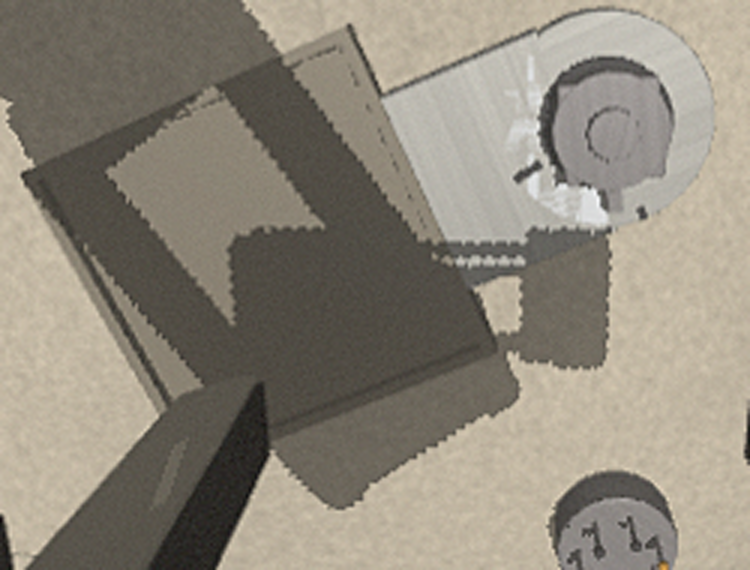

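```bash
cat > d.py <<'E'
from h import *
p=np.load("pics/w1.npy",allow_pickle=True).item();t=shot("top")
f=lambda L:np.array(L,float)/3+[110,120]
g=lambda L:np.array(L,float)/4+[70,170]
print("w corners",world(p,f([(27,175),(350,27),(497,350)]),.026).round(4).tolist(),"post",world(p,f([(612,133)]),.06).round(4),"ptr",world(p,f([(613,210)]),.035).round(4),"long",world(p,f([(527,172)]),.026).round(4),"short",world(p,f([(643,213)]),.026).round(4))
print("t corners",world(t,g([(352,70),(657,30),(690,328),(388,372)]),.026).round(4).tolist(),"post",world(t,g([(187,238)]),.06).round(4),"ptr",world(t,g([(211,172)]),.035).round(4),"long",world(t,g([(273,216)]),.026).round(4))
E
python3 d.py
```

```text
w corners [[0.4805, 0.0828], [0.4577, 0.2491], [0.6232, 0.2702]] post [[0.5277 0.3472]] ptr [[0.5672 0.3409]] long [[0.5416 0.3073]] short [[0.5748 0.3545]]
t corners [[0.6214, 0.2649], [0.6433, 0.096], [0.4788, 0.0767], [0.4551, 0.241]] post [[0.5261 0.3412]] ptr [[0.5639 0.3385]] long [[0.5404 0.3065]]
```

The wrist crop shows the post at (612,133), the pointer at (613,210), the long rib at (527,172) and the short rib at (643,213). The pointer sits at about -8° and the lock mark at -71°. I descend over the collar.

>>> {"api": "play_rows", "payload": {
  "motion": [
    [[0,0,0.2],-0.8],
    [[0,0,0.2],-0.8],
    [[0.04,0.22,0.25],0],
    [[0.04,0.22,0.25],0],
    [[0,0,0.25],0],
    [[0,0,0.25],0],
    [[0,0,0.28],0],
    [[0,0,0],0],
    [[0,0,0],0]
  ]
}}

```text
time: 3.85
tool_pos: [0.5289, 0.3452, 0.1318]
tool_rot: [0.001, 0.064, 0.998, 0.0]
contact_force: [0.5, 0.0, 0.3]
width: 0.0934
gripper_force: 0.0
```

```bash
cat > e.py <<'E'
from h import *
import sys
n=sys.argv[1];s=robot.read_state();p=shot("wrist");np.save(f"pics/{n}.npy",p,allow_pickle=True)
cv2.imwrite(f"pics/{n}.png",p["pixels"]);print(s["time"],s["tool_pos"])
T=s["tool_pos"];print(pix(p,[[T[0],T[1],.06],[T[0],T[1],.0]]))
for r in finder.masks_of(p,"collar"): print(round(r["conf"],2),np.round(r["location"]))
E
python3 e.py w2
```

```text
3.85 [0.52892097 0.34521313 0.13176895]
[[278.39431966 220.69782545]
 [278.3724545  199.00027257]]
0.77 [278. 203.]
```

View pics/w2.png

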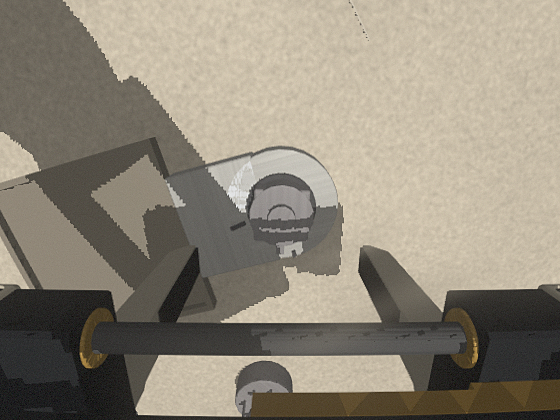

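```bash
cat > f.py <<'E'
from h import *
p=np.load("pics/w2.npy",allow_pickle=True).item()
print(world(p,[(281,213)],.06),world(p,[(290,250)],.038),world(p,[(238,227)],.026))
cv2.imwrite("pics/w2c.png",cv2.resize(p["pixels"][140:290,190:390],(800,600),interpolation=cv2.INTER_CUBIC))
E
python3 f.py
```

```text
[[0.52297329 0.34799533]] [[0.56511339 0.35069498]] [[0.54252672 0.30718671]]
```

View pics/w2c.png

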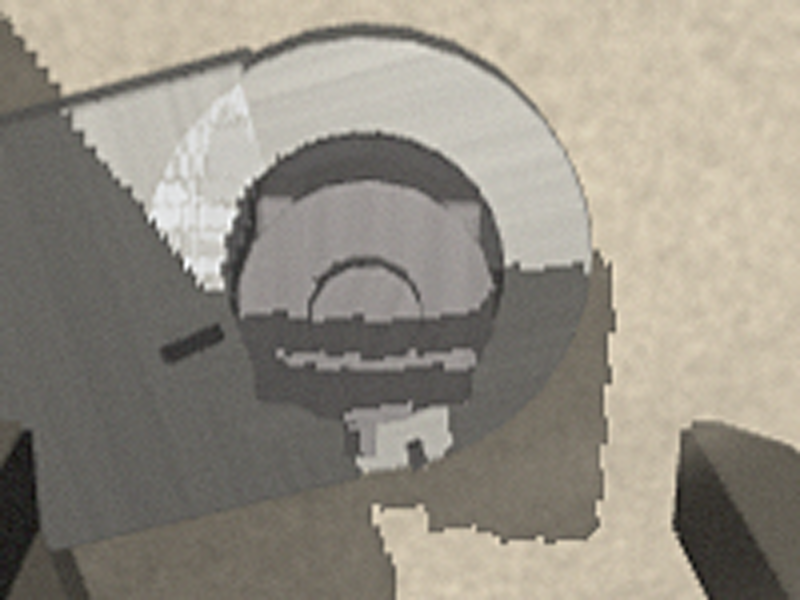

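The crop shows the post centre at (364,313), with the collar flats parallel to the fingers. I descend and grip.

>>> {"api": "play_rows", "payload": {
  "motion": [
    [[0.02,0.03,0.3],0],
    [[0,0,0.3],0],
    [[0,0,0.3],0],
    [[0,0,0],0],
    [[0,0,0],0]
  ]
}}

```text
time: 4.58
tool_pos: [0.528, 0.3485, 0.0424]
tool_rot: [0.001, 0.065, 0.998, 0.001]
contact_force: [-0.1, 0.1, -0.8]
width: 0.0931
gripper_force: 0.0
```

>>> {"api": "play_rows", "payload": {
  "motion": [
    [[0,0,0],0],
    [[0,0,0],0],
    [[0,0,0],0],
    [[0,0,0],0],
    [[0,0,0],0],
    [[0,0,0],0]
  ],
  "grip": 30,
  "squeeze": 25
}}

```text
time: 5.32
tool_pos: [0.5268, 0.3476, 0.0406]
tool_rot: [-0.0, 0.065, 0.998, -0.0]
contact_force: [0.6, -3.0, 1.1]
width: 0.0437
gripper_force: 24.9
```

>>> {"api": "play_rows", "payload": {
  "motion": [
    [[0,0,0],0.8],
    [[0,0,0],0.8],
    [[0,0,0],0.8],
    [[0,0,0],0.8],
    [[0,0,0],0.8],
    [[0,0,0],0.8],
    [[0,0,0],0.8],
    [[0,0,0],0.8],
    [[0,0,0],0.8],
    [[0,0,0],0.8],
    [[0,0,0],0.8],
    [[0,0,0],0.8]
  ]
}}

```text
time: 6.82
tool_pos: [0.5272, 0.3482, 0.0406]
tool_rot: [0.0, 0.466, 0.885, 0.0]
contact_force: [1.4, 0.3, -0.5]
width: 0.0439
gripper_force: 24.8
```

```bash
python3 -c "
from h import *
s=robot.read_state();print(s['contact_force'],s['torque'],s['width'],s['joint_positions'])"
```

```text
[ 1.38632549  0.28836885 -0.45910328] [-0.08113408 -0.07821112  0.05960272] 0.043928985209130036 [ 4.07360441e-01  5.70386350e-01  1.54462672e+00  5.31325163e-06
  1.02595946e+00 -1.94292369e-01]
```

>>> {"api": "play_rows", "payload": {
  "motion": [
    [[0,0,0],0.6],
    [[0,0,0],0.6],
    [[0,0,0],0.6],
    [[0,0,0],0.6],
    [[0,0,0],0.6],
    [[0,0,0],0]
  ]
}}

```text
time: 7.58
tool_pos: [0.5273, 0.3482, 0.0406]
tool_rot: [0.0, 0.576, 0.817, 0.0]
contact_force: [1.9, 0.8, -1.8]
width: 0.044
gripper_force: 24.9
```

```bash
python3 -c "
from h import *
s=robot.read_state();print(s['contact_force'],s['torque'],s['width'],s['joint_positions'][5])"
```

```text
[ 1.88545463  0.8021378  -1.78721847] [-0.03415895 -0.23104324 -0.04486424] 0.04404116864934103 0.06491732475753638
```

>>> {"api": "play_rows", "payload": {
  "motion": [
    [[0,0,0],0.4],
    [[0,0,0],0.4],
    [[0,0,0],0.4],
    [[0,0,0],0]
  ]
}}

```text
time: 8.07
tool_pos: [0.5273, 0.3486, 0.0408]
tool_rot: [0.0, 0.618, 0.786, 0.001]
contact_force: [2.3, 4.0, -2.6]
width: 0.0444
gripper_force: 25.9
```

```bash
python3 -c "
from h import *
s=robot.read_state();print(s['tool_rot'],s['contact_force'],s['torque'],s['width'],s['joint_positions'][5])"
```

```text
[2.77428385e-04 6.18257185e-01 7.85975584e-01 5.98038190e-04] [ 2.30653954  3.95717706 -2.6480017 ] [ 0.68670243 -0.49932887  1.06474387] 0.04435638561343974 0.17005942484824604
```

The torque rose to 1.06 Nm, so the collar is against its stop. I release, lift and go look at the slats.

>>> {"api": "play_rows", "payload": {
  "motion": [
    [[0,0,0],-0.4],
    [[0,0,0],0],
    [[0,0,0],0],
    [[0,0,0],0],
    [[0,0,-0.2],0],
    [[0,0,-0.4],0],
    [[0,0,-0.5],0],
    [[0,0,-0.5],0],
    [[0,0,-0.5],-1],
    [[0,0,-0.5],-1],
    [[0,0,-0.5],-1]
  ],
  "grip": 80
}}

```text
time: 9.45
tool_pos: [0.5265, 0.3478, 0.3524]
tool_rot: [0.0, 0.494, 0.869, -0.0]
contact_force: [0.8, 0.3, -0.2]
width: 0.0801
gripper_force: 0.0
```

>>> {"api": "play_rows", "payload": {
  "motion": [
    [[0,0,0],-1],
    [[0,0,0],-1],
    [[0,0,0],-1],
    [[0,0,0],-1],
    [[0,0,0],-1],
    [[0,0,0],-1],
    [[0,0,0],-1],
    [[0,0,0],-1],
    [[0,0,0],-1],
    [[0,0,0],-1],
    [[0,0,0],-1],
    [[0,0,0],-1]
  ]
}}

```text
time: 10.95
tool_pos: [0.5267, 0.3479, 0.3506]
tool_rot: [-0.0, -0.007, 1.0, -0.0]
contact_force: [-0.4, -0.7, -0.2]
width: 0.0803
gripper_force: 0.0
```

>>> {"api": "play_rows", "payload": {
  "motion": [
    [[-0.02,-0.55,0],0],
    [[-0.02,-0.55,0],0],
    [[-0.02,-0.55,0],0],
    [[-0.02,-0.55,0],0],
    [[-0.02,-0.55,0],0],
    [[-0.02,-0.55,0],0],
    [[-0.02,-0.55,0],0],
    [[-0.02,-0.55,0],0],
    [[-0.02,-0.55,0],0],
    [[-0.02,-0.55,0],0],
    [[0,0,0],0],
    [[0,0,0],0]
  ]
}}

```text
time: 12.45
tool_pos: [0.5524, -0.2015, 0.3505]
tool_rot: [-0.0, -0.005, 1.0, 0.0]
contact_force: [-0.4, 0.7, 0.3]
width: 0.0798
gripper_force: 0.0
```

```bash
cat > g.py <<'E'
from h import *
import sys
def edges(T): pass
for n in ["top","wrist"]:
    s=robot.read_state();p=shot(n);cv2.imwrite(f"pics/{n}_{sys.argv[1]}.png",p["pixels"])
    np.save(f"pics/{n}_{sys.argv[1]}.npy",p,allow_pickle=True)
    print(n,round(s["time"],2),s["tool_pos"].round(4),s["tool_rot"].round(3))
    for t in ["slat1","short1"]:
        for r in finder.masks_of(p,t):
            m=r["region"]; b=p["pixels"][m].mean(0).round()
            print(t,round(r["conf"],2),np.round(r["location"]),rect(p,m,0.009),b)
E
python3 g.py v1
```

```text
top 12.45 [ 0.5524 -0.2015  0.3505] [-0.    -0.005  1.     0.   ]
slat1 0.89 [447. 274.] (435, -377, 82, 25, -2) [ 47.  77. 106.]
slat1 0.7 [334. 315.] (337, -122, 62, 23, 30) [52. 44. 85.]
slat1 0.65 [300. 198.] (596, -47, 111, 25, 0) [ 59.  90. 122.]
slat1 0.6 [333. 200.] (596, -130, 111, 25, -1) [ 57.  87. 117.]
slat1 0.6 [379. 127.] (759, -231, 110, 28, 48) [37. 86. 34.]
slat1 0.54 [377. 220.] (553, -225, 26, 15, -76) [44. 66. 88.]
slat1 0.53 [411. 185.] (626, -295, 51, 20, -2) [28. 43. 57.]
short1 0.9 [298. 268.] (447, -46, 77, 24, -15) [ 63.  95. 128.]
short1 0.63 [374. 263.] (462, -211, 54, 27, 7) [29. 45. 61.]
wrist 12.6 [ 0.5527 -0.2003  0.351 ] [ 0.    -0.006  1.     0.   ]
slat1 0.95 [335.  14.] (342, -121, 55, 27, 29) [ 75.  67. 111.]
slat1 0.87 [272. 194.] (601, -213, 110, 26, 15) [ 66.  90. 114.]
slat1 0.84 [218.  89.] (445, -289, 111, 28, -11) [ 88. 122. 157.]
slat1 0.83 [225. 186.] (598, -290, 111, 25, -4) [ 63.  86. 109.]
slat1 0.83 [260. 273.] (760, -232, 111, 30, 47) [ 67. 117.  65.]
slat1 0.68 [371. 185.] (596, -48, 108, 28, -2) [ 85. 116. 148.]
slat1 0.65 [320. 189.] (594, -131, 112, 27, -3) [ 86. 119. 151.]
slat1 0.63 [161.  89.] (448, -378, 107, 28, -3) [ 77. 111. 145.]
short1 0.95 [380.  92.] (447, -48, 80, 28, -16) [ 92. 124. 157.]
short1 0.94 [272.  92.] (450, -211, 80, 28, 6) [57. 75. 93.]
short1 0.78 [173. 196.] (609, -372, 79, 27, -15) [ 78. 109. 140.]
```

View pics/wrist_v1.png

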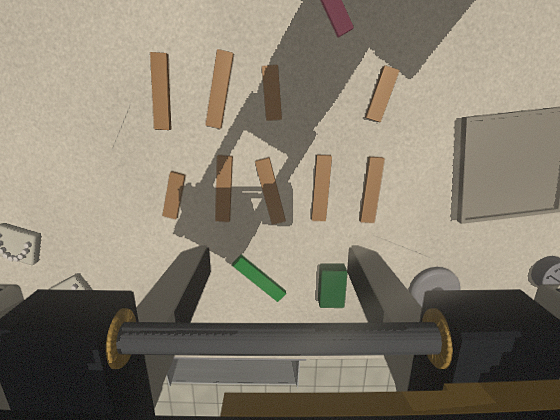

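I see six long tan bars: (160,90), (220,90), (224,187), (270,190), (321,187) and (372,188). Their measured lengths are about 110 mm, against about 80 mm for the shorts at (272,92), (381,93) and (174,195). Green (260,278) and pink (337,15) are excluded. The choices match the description, so I start with the bar at (372,188).

```bash
cat > plan.py <<'E'
from h import *
import sys
def go(pos,yaw,T,Y):
    sp=(yaw-Y+90)%180-90            # clockwise positive
    a=np.radians(yaw-sp); y=np.array([np.cos(a),np.sin(a),0]);x=np.array([-y[1],y[0],0])
    d=np.array(T)-pos
    print("-> ",T,Y,"spin units",round(sp/5,2),"dx,dy,dz units",round(d@x*10,3),round(d@y*10,3),round(-d[2]*10,3))
    return np.array(T),yaw-sp
if __name__=="__main__":
    s=robot.read_state();R_=rot(s["tool_rot"]);yaw=np.degrees(np.arctan2(R_[1,1],R_[0,1]));pos=s["tool_pos"]
    print(round(s["time"],2),pos.round(4),"yaw",round(yaw,1),"j6",s["joint_positions"][5].round(2),s["width"])
    for a in sys.argv[1:]:
        x,y,z,Y=map(float,a.split(","));pos,yaw=go(pos,yaw,[x,y,z],Y)
E
python3 plan.py .596,-.048,.06,88 .596,-.048,.011,88 .596,-.048,.14,88 .5867,.180,.10,8 .5867,.180,.030,8 
```

```text
12.75 [ 0.5528 -0.2005  0.351 ] yaw 90.7 j6 -2.12 0.0796904509073767
->  [0.596, -0.048, 0.06] 88.0 spin units 0.54 dx,dy,dz units -0.379 1.539 2.91
->  [0.596, -0.048, 0.011] 88.0 spin units 0.0 dx,dy,dz units 0.0 0.0 0.49
->  [0.596, -0.048, 0.14] 88.0 spin units 0.0 dx,dy,dz units 0.0 0.0 -1.29
->  [0.5867, 0.18, 0.1] 8.0 spin units 16.0 dx,dy,dz units 2.271 0.225 0.4
->  [0.5867, 0.18, 0.03] 8.0 spin units 0.0 dx,dy,dz units 0.0 0.0 0.7
```

>>> {"api": "play_rows", "payload": {
  "motion": [
    [[0,0,0.4],0.54],
    [[-0.095,0.385,0.4],0],
    [[-0.095,0.385,0.4],0],
    [[-0.095,0.385,0.4],0],
    [[-0.095,0.385,0.4],0],
    [[0,0,0.45],0],
    [[0,0,0.46],0],
    [[0,0,0.2],0],
    [[0,0,0.2],0],
    [[0,0,0.09],0],
    [[0,0,0],0],
    [[0,0,0],0]
  ],
  "grip": 48
}}

```text
time: 14.25
tool_pos: [0.597, -0.0492, 0.0116]
tool_rot: [0.001, 0.018, 1.0, -0.0]
contact_force: [0.4, -0.4, 0.5]
width: 0.0482
gripper_force: 0.0
```

>>> {"api": "play_rows", "payload": {
  "motion": [
    [[0,0,0],0],
    [[0,0,0],0],
    [[0,0,0],0],
    [[0,0,0],0],
    [[0,0,0],0],
    [[0,0,-0.2],0],
    [[0,0,-0.4],0],
    [[0,0,-0.5],0],
    [[0,0,-0.2],0],
    [[0,0,0],0]
  ],
  "grip": 10,
  "squeeze": 30
}}

```text
time: 15.5
tool_pos: [0.5973, -0.0495, 0.1422]
tool_rot: [0.002, 0.018, 1.0, -0.0]
contact_force: [0.3, -0.9, -1.6]
width: 0.0237
gripper_force: 30.0
```

```bash
python3 plan.py .5867,.180,.10,8 .5867,.180,.030,8
```

```text
15.5 [ 0.5973 -0.0495  0.1422] yaw 87.9 j6 -1.8 0.023720602636220216
->  [0.5867, 0.18, 0.1] 8.0 spin units 15.98 dx,dy,dz units 2.288 0.215 0.422
->  [0.5867, 0.18, 0.03] 8.0 spin units -0.0 dx,dy,dz units 0.0 0.0 0.7
```

>>> {"api": "play_rows", "payload": {
  "motion": [
    [[0,0,0],1],
    [[0,0,0],1],
    [[0,0,0],1],
    [[0,0,0],1],
    [[0,0,0],1],
    [[0,0,0],1],
    [[0,0,0],1],
    [[0,0,0],1],
    [[0,0,0],1],
    [[0,0,0],1],
    [[0,0,0],1],
    [[0,0,0],1]
  ]
}}

```text
time: 17.0
tool_pos: [0.595, -0.049, 0.1382]
tool_rot: [-0.002, 0.517, 0.856, -0.001]
contact_force: [-0.0, -0.6, -0.5]
width: 0.0236
gripper_force: 30.0
```

>>> {"api": "play_rows", "payload": {
  "motion": [
    [[0,0,0],1],
    [[0,0,0],1],
    [[0,0,0],1],
    [[0,0,0],1],
    [[0.45,0.04,0],0],
    [[0.46,0.04,0],0],
    [[0.46,0.04,0],0],
    [[0.46,0.04,0],0],
    [[0.46,0.05,0.2],0],
    [[0,0,0.2],0],
    [[0,0,0],0],
    [[0,0,0],0]
  ]
}}

```text
time: 18.5
tool_pos: [0.5854, 0.18, 0.1001]
tool_rot: [-0.0, 0.657, 0.754, -0.0]
contact_force: [0.6, 0.3, -0.7]
width: 0.0239
gripper_force: 30.0
```

```bash
python3 plan.py .5867,.180,.030,8; python3 e.py p1
```

```text
18.5 [0.5854 0.18   0.1001] yaw 7.9 j6 -0.02 0.02390935466156898
->  [0.5867, 0.18, 0.03] 8.0 spin units -0.03 dx,dy,dz units -0.002 0.013 0.701
18.5 [0.58543497 0.17997458 0.1000981 ]
[[277.76445268 237.74342223]
 [278.06484102 210.14030219]]
0.74 [229.   7.]
```

View pics/p1.png

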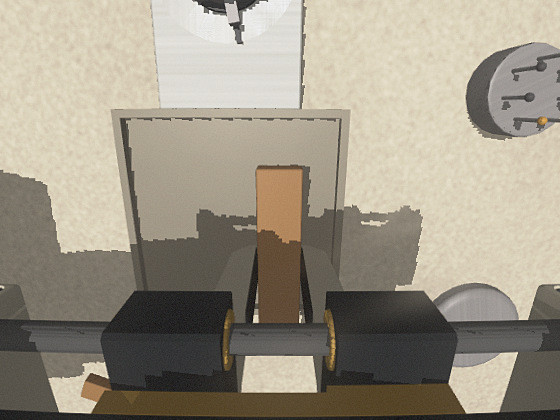

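The pointer at (235,15) is lined up with the long rib at (238,38), and the slat is parallel to the tray walls. I check the tray pose from its rim corners (112,110) and (349,110).

```bash
python3 -c "
from h import *
p=np.load('pics/p1.npy',allow_pickle=True).item()
w=world(p,[(112,110),(349,110)],.026);print(w,np.linalg.norm(w[0]-w[1]))
m=w.mean(0);d=w[1]-w[0];d/=np.linalg.norm(d);n=np.array([-d[1],d[0]]);print(np.degrees(np.arctan2(d[1],d[0])),m-.085*n)"
```

```text
[[0.45738079 0.24633782]
 [0.6237012  0.2686261 ]] 0.16780716687629227
7.63262301243668 [0.55183075 0.17323505]
```

>>> {"api": "play_rows", "payload": {
  "motion": [
    [[0,0.015,0.3],0],
    [[0,0,0.25],0],
    [[0,0,0.1],0],
    [[0,0,0.05],0],
    [[0,0,0],0],
    [[0,0,0],0]
  ]
}}

```text
time: 19.35
tool_pos: [0.5878, 0.1808, 0.0317]
tool_rot: [0.001, 0.657, 0.754, 0.001]
contact_force: [0.1, 0.8, -1.1]
width: 0.0238
gripper_force: 30.0
```

>>> {"api": "play_rows", "payload": {
  "motion": [
    [[0,0,0],0],
    [[0,0,0],0],
    [[0,0,0],0],
    [[0,0,-0.3],0],
    [[0,0,-0.5],0],
    [[0,0,-0.4],-1],
    [[0,0,0],-1],
    [[0,0,0],-1],
    [[0,0,0],-1],
    [[0,0,0],-1],
    [[0,0,0],-1],
    [[0,0,0],-1]
  ],
  "grip": 44
}}

```text
time: 20.85
tool_pos: [0.587, 0.1807, 0.1506]
tool_rot: [-0.0, 0.398, 0.917, -0.0]
contact_force: [-0.1, -0.5, 0.1]
width: 0.0444
gripper_force: 0.0
```

```bash
cat > k.py <<'E'
from h import *
import sys,plan
p=shot("top")
for t in ["slat1"]:
    for r in finder.masks_of(p,t):
        print(round(r["conf"],2),rect(p,r["region"],0.012))
E
python3 k.py;  python3 plan.py .595,-.131,.06,88
```

```text
0.96 (448, -376, 108, 25, -2)
0.93 (759, -231, 110, 29, 48)
0.8 (444, -289, 111, 31, -11)
0.76 (599, -211, 108, 27, 15)
0.76 (316, -134, 111, 24, 30)
0.75 (595, -130, 109, 24, -2)
0.63 (596, -287, 112, 28, -4)
0.61 (596, 143, 29, 25, -89)
0.56 (554, 161, 172, 142, 8)
20.95 [0.587  0.1807 0.1506] yaw 42.9 j6 -0.63 0.04405322537472553
->  [0.595, -0.131, 0.06] 88.0 spin units -9.01 dx,dy,dz units -0.189 -3.112 0.906
```

>>> {"api": "play_rows", "payload": {
  "motion": [
    [[0,0,0],-1],
    [[0,0,0],-1],
    [[0,0,0],-1],
    [[0,0,0],-1],
    [[0,0,0],-1],
    [[0,0,0],-1],
    [[0,0,0],-1],
    [[0,0,0],-1],
    [[0,0,0],-1],
    [[-0.03,-0.52,0],0],
    [[-0.03,-0.52,0],0],
    [[-0.03,-0.52,0],0]
  ],
  "grip": 48
}}

```text
time: 22.45
tool_pos: [0.5903, 0.0232, 0.1508]
tool_rot: [0.0, 0.019, 1.0, -0.0]
contact_force: [0.3, -0.4, -0.4]
width: 0.048
gripper_force: 0.0
```

>>> {"api": "play_rows", "payload": {
  "motion": [
    [[-0.03,-0.52,0.2],0],
    [[-0.03,-0.52,0.2],0],
    [[-0.04,-0.51,0.2],0],
    [[0,0,0.3],0],
    [[0,0,0.3],0],
    [[0,0,0.2],0],
    [[0,0,0],0],
    [[0,0,0],0]
  ]
}}

```text
time: 23.45
tool_pos: [0.5947, -0.1308, 0.0108]
tool_rot: [-0.0, 0.019, 1.0, 0.0]
contact_force: [0.5, -0.3, -1.0]
width: 0.0478
gripper_force: 0.0
```

>>> {"api": "play_rows", "payload": {
  "motion": [
    [[0,0,0],0],
    [[0,0,0],0],
    [[0,0,0],0],
    [[0,0,0],0],
    [[0,0,0],0],
    [[0,0,-0.2],0],
    [[0,0,-0.4],0],
    [[0,0,-0.5],0],
    [[0,0,-0.2],0],
    [[0,0,0],0]
  ],
  "grip": 10,
  "squeeze": 30
}}

```text
time: 24.7
tool_pos: [0.5957, -0.1312, 0.1424]
tool_rot: [0.002, 0.018, 1.0, -0.001]
contact_force: [-0.0, -0.3, -0.6]
width: 0.0236
gripper_force: 30.0
```

```bash
python3 plan.py .516,.169,.10,8 .516,.169,.031,8
```

```text
24.7 [ 0.5957 -0.1312  0.1424] yaw 87.9 j6 -1.93 0.02361987040871617
->  [0.516, 0.169, 0.1] 8.0 spin units 15.98 dx,dy,dz units 3.084 -0.371 0.424
->  [0.516, 0.169, 0.031] 8.0 spin units -0.0 dx,dy,dz units 0.0 0.0 0.69
```

>>> {"api": "play_rows", "payload": {
  "motion": [
    [[0,0,0],1],
    [[0,0,0],1],
    [[0,0,0],1],
    [[0,0,0],1],
    [[0,0,0],1],
    [[0,0,0],1],
    [[0,0,0],1],
    [[0,0,0],1],
    [[0,0,0],1],
    [[0,0,0],1],
    [[0,0,0],1],
    [[0,0,0],1]
  ]
}}

```text
time: 26.2
tool_pos: [0.5935, -0.1304, 0.1383]
tool_rot: [-0.002, 0.517, 0.856, -0.0]
contact_force: [-0.3, -0.2, -0.9]
width: 0.0233
gripper_force: 30.0
```

>>> {"api": "play_rows", "payload": {
  "motion": [
    [[0,0,0],1],
    [[0,0,0],1],
    [[0,0,0],1],
    [[0,0,0],1],
    [[0.52,-0.06,0],0],
    [[0.52,-0.06,0],0],
    [[0.51,-0.06,0],0],
    [[0.51,-0.06,0],0],
    [[0.51,-0.06,0.2],0],
    [[0.51,-0.07,0.2],0],
    [[0,0,0],0],
    [[0,0,0],0]
  ]
}}

```text
time: 27.7
tool_pos: [0.5151, 0.169, 0.0995]
tool_rot: [-0.0, 0.656, 0.754, -0.001]
contact_force: [0.2, 0.0, 0.9]
width: 0.0238
gripper_force: 30.0
```

```bash
python3 plan.py .516,.169,.031,8
```

```text
27.7 [0.5151 0.169  0.0995] yaw 8.0 j6 -0.03 0.023809041990976557
->  [0.516, 0.169, 0.031] 8.0 spin units -0.01 dx,dy,dz units -0.001 0.009 0.685
```

>>> {"api": "play_rows", "payload": {
  "motion": [
    [[0,0.01,0.3],0],
    [[0,0,0.25],0],
    [[0,0,0.1],0],
    [[0,0,0.03],0],
    [[0,0,0],0],
    [[0,0,0],0]
  ]
}}

```text
time: 28.45
tool_pos: [0.5174, 0.1693, 0.0336]
tool_rot: [0.001, 0.657, 0.754, 0.001]
contact_force: [-0.1, 0.4, -0.9]
width: 0.0238
gripper_force: 30.0
```

>>> {"api": "play_rows", "payload": {
  "motion": [
    [[0,0,0],0],
    [[0,0,0],0],
    [[0,0,0],0],
    [[0,0,-0.3],0],
    [[0,0,-0.5],0],
    [[0,0,-0.4],-1],
    [[0,0,0],-1],
    [[0,0,0],-1],
    [[0,0,0],-1],
    [[0,0,0],-1],
    [[0,0,0],-1],
    [[0,0,0],-1]
  ],
  "grip": 44
}}

```text
time: 29.95
tool_pos: [0.5165, 0.1694, 0.1526]
tool_rot: [-0.0, 0.398, 0.917, -0.0]
contact_force: [-0.5, -0.1, 0.2]
width: 0.044
gripper_force: 0.0
```

```bash
python3 k.py;  python3 plan.py .600,-.212,.06,105
```

```text
0.96 (316, -132, 109, 26, 30)
0.95 (602, -212, 108, 28, 17)
0.93 (592, 167, 79, 25, -82)
0.93 (598, -289, 112, 29, -4)
0.84 (447, -376, 110, 25, -2)
0.79 (445, -289, 110, 28, -11)
0.58 (524, 134, 35, 24, -83)
0.56 (758, -231, 109, 27, 48)
30.05 [0.5165 0.1694 0.1526] yaw 42.9 j6 -0.64 0.044115133009334576
->  [0.6, -0.212, 0.06] 105.0 spin units -12.41 dx,dy,dz units 0.181 -3.9 0.926
```

>>> {"api": "play_rows", "payload": {
  "motion": [
    [[0,0,0],-1],
    [[0,0,0],-1],
    [[0,0,0],-1],
    [[0,0,0],-1],
    [[0,0,0],-1],
    [[0,0,0],-1],
    [[0,0,0],-1],
    [[0,0,0],-1],
    [[0,0,0],-1],
    [[0,0,0],-1],
    [[0,0,0],-1],
    [[0,0,0],-1]
  ],
  "grip": 48
}}

```text
time: 31.55
tool_pos: [0.5166, 0.1694, 0.1527]
tool_rot: [-0.0, -0.113, 0.994, 0.0]
contact_force: [0.3, 0.8, -0.1]
width: 0.048
gripper_force: 0.0
```

>>> {"api": "play_rows", "payload": {
  "motion": [
    [[0,0,0],-0.4],
    [[0.025,-0.555,0],0],
    [[0.025,-0.555,0],0],
    [[0.025,-0.56,0],0],
    [[0.025,-0.56,0],0],
    [[0.025,-0.56,0],0],
    [[0.025,-0.555,0.2],0],
    [[0.03,-0.555,0.2],0],
    [[0,0,0.4],0],
    [[0,0,0.4],0],
    [[0,0,0.21],0],
    [[0,0,0],0]
  ]
}}

```text
time: 33.05
tool_pos: [0.5991, -0.2121, 0.0104]
tool_rot: [-0.001, -0.129, 0.992, 0.001]
contact_force: [0.2, 0.4, 0.8]
width: 0.0479
gripper_force: 0.0
```

>>> {"api": "play_rows", "payload": {
  "motion": [
    [[0,0,0],0],
    [[0,0,0],0],
    [[0,0,0],0],
    [[0,0,0],0],
    [[0,0,0],0],
    [[0,0,0],0],
    [[0,0,-0.2],0],
    [[0,0,-0.4],0],
    [[0,0,-0.5],0],
    [[0,0,-0.2],0],
    [[0,0,0],0]
  ],
  "grip": 10,
  "squeeze": 30
}}

```text
time: 34.42
tool_pos: [0.6005, -0.2127, 0.1434]
tool_rot: [0.001, -0.13, 0.992, -0.001]
contact_force: [-0.3, -0.3, -0.9]
width: 0.0239
gripper_force: 30.0
```

```bash
python3 plan.py .5465,.210,.11,98 .5465,.210,.043,98
```

```text
34.42 [ 0.6005 -0.2127  0.1434] yaw 104.9 j6 -2.35 0.023874273808745572
->  [0.5465, 0.21, 0.11] 98.0 spin units 1.38 dx,dy,dz units -0.054 4.261 0.334
->  [0.5465, 0.21, 0.043] 98.0 spin units 0.0 dx,dy,dz units 0.0 0.0 0.67
```

>>> {"api": "play_rows", "payload": {
  "motion": [
    [[0,0,0],0.7],
    [[0,0,0],0.7],
    [[-0.006,0.535,0],0],
    [[-0.006,0.535,0],0],
    [[-0.006,0.535,0],0],
    [[-0.006,0.535,0],0],
    [[-0.006,0.535,0],0],
    [[-0.008,0.53,0.1],0],
    [[-0.008,0.53,0.1],0],
    [[-0.008,0.525,0.13],0],
    [[0,0,0],0],
    [[0,0,0],0]
  ]
}}

```text
time: 35.92
tool_pos: [0.5455, 0.2102, 0.1072]
tool_rot: [-0.001, -0.069, 0.998, -0.0]
contact_force: [0.2, -0.2, -1.5]
width: 0.0232
gripper_force: 30.0
```

```bash
python3 plan.py .5465,.210,.043,98; python3 e.py p2
```

```text
35.92 [0.5455 0.2102 0.1072] yaw 98.0 j6 -1.53 0.02316648076282481
->  [0.5465, 0.21, 0.043] 98.0 spin units -0.01 dx,dy,dz units -0.01 -0.004 0.642
35.925 [0.54547833 0.2102225  0.10718796]
[[278.75343696 233.03009072]
 [278.73966361 207.21763321]]
0.78 [453. 222.]
```

View pics/p2.png

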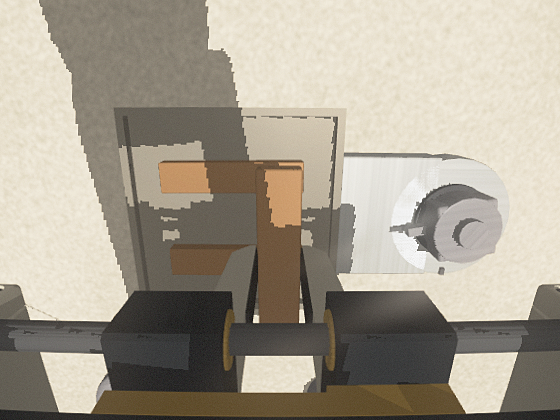

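The two bottom slats lie parallel, with their ends at (160,177) and (171,259). The collar pointer at (395,230) faces the arm. I place the first layer-2 slat.

>>> {"api": "play_rows", "payload": {
  "motion": [
    [[-0.01,0,0.3],0],
    [[0,0,0.2],0],
    [[0,0,0.1],0],
    [[0,0,0.03],0],
    [[0,0,0],0],
    [[0,0,0],0]
  ]
}}

```text
time: 36.78
tool_pos: [0.548, 0.2107, 0.0465]
tool_rot: [0.001, -0.069, 0.998, 0.0]
contact_force: [-0.4, -0.2, -0.2]
width: 0.0235
gripper_force: 30.0
```

>>> {"api": "play_rows", "payload": {
  "motion": [
    [[0,0,0],0],
    [[0,0,0],0],
    [[0,0,0],0],
    [[0,0,-0.3],0],
    [[0,0,-0.5],0],
    [[0,0,-0.4],0],
    [[0,0,0],0],
    [[0,0,0],0]
  ],
  "grip": 44
}}

```text
time: 37.78
tool_pos: [0.5468, 0.2106, 0.1651]
tool_rot: [-0.0, -0.069, 0.998, -0.0]
contact_force: [-0.6, -0.3, -0.1]
width: 0.0439
gripper_force: 0.0
```

```bash
python3 k.py;  python3 plan.py .598,-.290,.06,86
```

```text
0.91 (597, -289, 110, 29, -4)
0.82 (522, 157, 82, 28, -82)
0.77 (444, -290, 110, 29, -12)
0.77 (316, -133, 114, 25, 30)
0.68 (447, -376, 110, 25, -2)
0.62 (759, -231, 109, 29, 48)
0.59 (514, 211, 44, 30, 8)
0.5 (595, 145, 36, 27, -89)
37.88 [0.5463 0.2105 0.164 ] yaw 97.9 j6 -1.53 0.044326811014665415
->  [0.598, -0.29, 0.06] 86.0 spin units 2.38 dx,dy,dz units -0.865 -4.956 1.04
```

>>> {"api": "play_rows", "payload": {
  "motion": [
    [[0,0,0],0.8],
    [[0,0,0],0.8],
    [[0,0,0],0.8],
    [[-0.096,-0.55,0],0],
    [[-0.096,-0.55,0],0],
    [[-0.096,-0.55,0],0],
    [[-0.096,-0.55,0],0],
    [[-0.096,-0.55,0],0],
    [[-0.096,-0.55,0],0],
    [[-0.096,-0.55,0],0],
    [[-0.096,-0.55,0],0],
    [[-0.096,-0.55,0],0]
  ],
  "grip": 48
}}

```text
time: 39.38
tool_pos: [0.5974, -0.2906, 0.1637]
tool_rot: [-0.001, 0.036, 0.999, 0.001]
contact_force: [1.2, 0.1, 0.3]
width: 0.0479
gripper_force: 0.0
```

>>> {"api": "play_rows", "payload": {
  "motion": [
    [[0,0,0.4],0],
    [[0,0,0.4],0],
    [[0,0,0.4],0],
    [[0,0,0.2],0],
    [[0,0,0.13],0],
    [[0,0,0],0],
    [[0,0,0],0]
  ]
}}

```text
time: 40.25
tool_pos: [0.5986, -0.2896, 0.0134]
tool_rot: [0.001, 0.036, 0.999, -0.0]
contact_force: [0.7, -0.3, 0.1]
width: 0.0478
gripper_force: 0.0
```

>>> {"api": "play_rows", "payload": {
  "motion": [
    [[0,0,0],0],
    [[0,0,0],0],
    [[0,0,0],0],
    [[0,0,0],0],
    [[0,0,0],0],
    [[0,0,0],0],
    [[0,0,-0.2],0],
    [[0,0,-0.4],0],
    [[0,0,-0.5],0],
    [[0,0,-0.3],0],
    [[0,0,0],0]
  ],
  "grip": 10,
  "squeeze": 30
}}

```text
time: 41.62
tool_pos: [0.5997, -0.2903, 0.1568]
tool_rot: [0.003, 0.036, 0.999, -0.002]
contact_force: [-0.1, -0.2, -0.2]
width: 0.0237
gripper_force: 30.0
```

```bash
python3 plan.py .5565,.138,.11,98 .5565,.138,.043,98
```

```text
41.62 [ 0.5997 -0.2903  0.1568] yaw 85.9 j6 -2.12 0.023697776866119753
->  [0.5565, 0.138, 0.11] 98.0 spin units -2.42 dx,dy,dz units -0.168 4.302 0.468
->  [0.5565, 0.138, 0.043] 98.0 spin units 0.0 dx,dy,dz units 0.0 0.0 0.67
```

>>> {"api": "play_rows", "payload": {
  "motion": [
    [[0,0,0],-0.8],
    [[0,0,0],-0.8],
    [[0,0,0],-0.82],
    [[-0.021,0.54,0],0],
    [[-0.021,0.54,0],0],
    [[-0.021,0.54,0],0],
    [[-0.021,0.54,0],0],
    [[-0.021,0.54,0],0],
    [[-0.021,0.54,0.2],0],
    [[-0.021,0.53,0.2],0],
    [[-0.021,0.53,0.07],0],
    [[0,0,0],0]
  ]
}}

```text
time: 43.12
tool_pos: [0.5522, 0.1424, 0.1034]
tool_rot: [-0.002, -0.072, 0.997, 0.0]
contact_force: [-0.4, -0.0, -0.3]
width: 0.0232
gripper_force: 30.0
```

>>> {"api": "play_rows", "payload": {
  "motion": [
    [[0,0,0],0]
  ]
}}

```text
time: 43.25
tool_pos: [0.5543, 0.1387, 0.1048]
tool_rot: [-0.001, -0.07, 0.998, -0.0]
contact_force: [0.1, -0.6, -0.6]
width: 0.0235
gripper_force: 30.0
```

```bash
python3 plan.py .5565,.138,.043,98
```

```text
43.25 [0.5543 0.1387 0.1048] yaw 98.1 j6 -1.66 0.02345820800122838
->  [0.5565, 0.138, 0.043] 98.0 spin units 0.01 dx,dy,dz units -0.021 -0.01 0.618
```

>>> {"api": "play_rows", "payload": {
  "motion": [
    [[-0.01,-0.01,0.3],0],
    [[0,0,0.2],0],
    [[0,0,0.1],0],
    [[0,0,0.03],0],
    [[0,0,0],0],
    [[0,0,0],0],
    [[0,0,0],0]
  ]
}}

```text
time: 44.12
tool_pos: [0.5566, 0.1377, 0.0432]
tool_rot: [0.001, -0.07, 0.998, -0.0]
contact_force: [-0.9, -1.1, 1.3]
width: 0.0235
gripper_force: 30.0
```

>>> {"api": "play_rows", "payload": {
  "motion": [
    [[0,0,0],0],
    [[0,0,0],0],
    [[0,0,0],0],
    [[0,0,-0.3],0],
    [[0,0,-0.5],0],
    [[0,0,-0.4],0],
    [[0,0,0],0],
    [[0,0,0],0]
  ],
  "grip": 44
}}

```text
time: 45.12
tool_pos: [0.5555, 0.1381, 0.162]
tool_rot: [-0.0, -0.07, 0.998, 0.0]
contact_force: [-0.7, -0.2, -0.5]
width: 0.0441
gripper_force: 0.0
```

```bash
python3 k.py;  python3 plan.py .445,-.290,.011,78
```

```text
0.85 (757, -232, 109, 27, 48)
0.79 (447, -376, 110, 29, -2)
0.79 (317, -133, 111, 24, 30)
0.6 (526, 120, 18, 7, 1)
0.58 (445, -289, 113, 31, -12)
0.56 (522, 137, 42, 27, 1)
45.23 [0.5549 0.138  0.161 ] yaw 98.0 j6 -1.66 0.04405055999010233
->  [0.445, -0.29, 0.011] 78.0 spin units 4.0 dx,dy,dz units 0.185 -4.415 1.5
```

>>> {"api": "play_rows", "payload": {
  "motion": [
    [[0,0,0],1],
    [[0,0,0],1],
    [[0,0,0],1],
    [[0,0,0],1],
    [[0.023,-0.55,0],0],
    [[0.023,-0.55,0],0],
    [[0.023,-0.55,0],0],
    [[0.023,-0.55,0],0],
    [[0.023,-0.55,0],0],
    [[0.023,-0.55,0],0],
    [[0.023,-0.555,0],0],
    [[0.023,-0.56,0],0]
  ],
  "grip": 48
}}

```text
time: 46.72
tool_pos: [0.445, -0.2911, 0.1612]
tool_rot: [-0.001, 0.105, 0.995, 0.001]
contact_force: [0.8, 0.4, 1.1]
width: 0.048
gripper_force: 0.0
```

>>> {"api": "play_rows", "payload": {
  "motion": [
    [[0,0,0.4],0],
    [[0,0,0.4],0],
    [[0,0,0.4],0],
    [[0,0,0.2],0],
    [[0,0,0.1],0],
    [[0,0,0],0],
    [[0,0,0],0]
  ]
}}

```text
time: 47.6
tool_pos: [0.4467, -0.2904, 0.0133]
tool_rot: [0.0, 0.104, 0.995, -0.0]
contact_force: [0.1, -0.1, 0.0]
width: 0.0483
gripper_force: 0.0
```

>>> {"api": "play_rows", "payload": {
  "motion": [
    [[0,0,0],0],
    [[0,0,0],0],
    [[0,0,0],0],
    [[0,0,0],0],
    [[0,0,0],0],
    [[0,0,0],0],
    [[0,0,-0.2],0],
    [[0,0,-0.4],0],
    [[0,0,-0.5],0],
    [[0,0,-0.3],0],
    [[0,0,0],0]
  ],
  "grip": 10,
  "squeeze": 30
}}

```text
time: 48.98
tool_pos: [0.4474, -0.291, 0.1548]
tool_rot: [0.002, 0.104, 0.995, -0.002]
contact_force: [-0.7, -0.7, 0.1]
width: 0.0238
gripper_force: 30.0
```

```bash
python3 plan.py .587,.179,.13,8 .587,.179,.055,8
```

```text
48.98 [ 0.4474 -0.291   0.1548] yaw 78.0 j6 -2.15 0.0237976293507533
->  [0.587, 0.179, 0.13] 8.0 spin units 14.0 dx,dy,dz units 4.46 2.037 0.248
->  [0.587, 0.179, 0.055] 8.0 spin units 0.0 dx,dy,dz units 0.0 0.0 0.75
```

>>> {"api": "play_rows", "payload": {
  "motion": [
    [[0,0,0],1],
    [[0,0,0],1],
    [[0,0,0],1],
    [[0,0,0],1],
    [[0,0,0],1],
    [[0,0,0],1],
    [[0,0,0],1],
    [[0,0,0],1],
    [[0,0,0],1],
    [[0,0,0],1],
    [[0,0,0],1],
    [[0,0,0],1]
  ]
}}

```text
time: 50.48
tool_pos: [0.4453, -0.2891, 0.1503]
tool_rot: [-0.002, 0.589, 0.808, 0.0]
contact_force: [-0.0, -0.9, -0.1]
width: 0.0236
gripper_force: 30.0
```

>>> {"api": "play_rows", "payload": {
  "motion": [
    [[0,0,0],1],
    [[0,0,0],1],
    [[0.495,0.226,0],0],
    [[0.495,0.226,0],0],
    [[0.495,0.226,0],0],
    [[0.495,0.226,0],0],
    [[0.495,0.226,0],0],
    [[0.495,0.226,0],0],
    [[0.495,0.226,0],0],
    [[0.495,0.226,0],0],
    [[0.495,0.226,0.2],0],
    [[0,0,0],0]
  ]
}}

```text
time: 51.98
tool_pos: [0.5836, 0.1828, 0.1282]
tool_rot: [-0.002, 0.654, 0.756, -0.002]
contact_force: [0.1, -0.1, -0.2]
width: 0.0234
gripper_force: 30.0
```

>>> {"api": "play_rows", "payload": {
  "motion": [
    [[0,0,0],0],
    [[0,0,0],0]
  ]
}}

```text
time: 52.22
tool_pos: [0.5854, 0.1781, 0.1324]
tool_rot: [-0.0, 0.657, 0.754, -0.0]
contact_force: [0.5, -0.4, -0.9]
width: 0.0234
gripper_force: 30.0
```

```bash
python3 plan.py .587,.179,.055,8; python3 e.py p3
```

```text
52.23 [0.5854 0.1781 0.1324] yaw 7.9 j6 -0.02 0.0233957049129563
->  [0.587, 0.179, 0.055] 8.0 spin units -0.02 dx,dy,dz units 0.006 0.017 0.774
52.225 [0.58544965 0.17813568 0.13236471]
[[277.89922529 221.27700532]
 [278.11404121 199.57452329]]
0.73 [231.   7.]
```

View pics/p3.png

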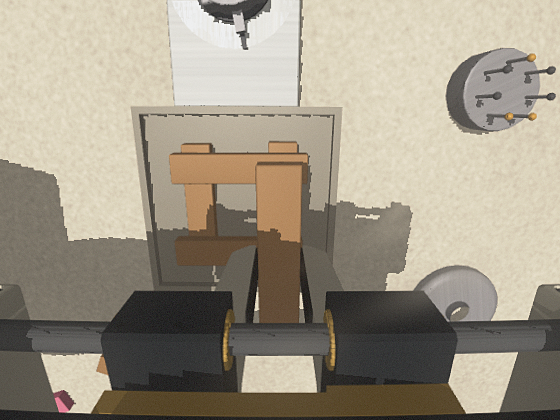

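The tower is square, with the layer-2 bars at (238,168) and (216,250), centred in the tray. I place the first layer-3 slat.

>>> {"api": "play_rows", "payload": {
  "motion": [
    [[0.005,0.01,0.3],0],
    [[0,0,0.3],0],
    [[0,0,0.12],0],
    [[0,0,0.04],0],
    [[0,0,0],0],
    [[0,0,0],0],
    [[0,0,0],0]
  ]
}}

```text
time: 53.2
tool_pos: [0.5871, 0.1802, 0.0575]
tool_rot: [0.0, 0.656, 0.755, 0.001]
contact_force: [0.4, 0.1, -0.9]
width: 0.024
gripper_force: 30.0
```

>>> {"api": "play_rows", "payload": {
  "motion": [
    [[0,0,0],0],
    [[0,0,0],0],
    [[0,0,0],0],
    [[0,0,-0.3],0],
    [[0,0,-0.5],0],
    [[0,0,-0.4],-1],
    [[0,0,0],-1],
    [[0,0,0],-1],
    [[0,0,0],-1],
    [[0,0,0],-1],
    [[0,0,0],-1],
    [[0,0,0],-1]
  ],
  "grip": 44
}}

```text
time: 54.7
tool_pos: [0.5865, 0.1801, 0.1766]
tool_rot: [-0.0, 0.397, 0.918, -0.0]
contact_force: [-0.0, -0.1, 1.5]
width: 0.0442
gripper_force: 0.0
```

```bash
python3 k.py;  python3 plan.py .447,-.377,.011,88
```

```text
0.97 (316, -133, 110, 24, 30)
0.81 (533, 139, 61, 27, 8)
0.81 (758, -231, 108, 27, 48)
0.78 (447, -377, 110, 27, -2)
0.78 (519, 172, 44, 25, -83)
0.67 (602, 145, 35, 19, 58)
0.66 (507, 216, 41, 22, 46)
54.8 [0.5865 0.1801 0.1766] yaw 43.0 j6 -0.63 0.044115700541354615
->  [0.447, -0.377, 0.011] 88.0 spin units -8.99 dx,dy,dz units 1.2 -5.616 1.656
```

>>> {"api": "play_rows", "payload": {
  "motion": [
    [[0,0,0],-1],
    [[0,0,0],-1],
    [[0,0,0],-1],
    [[0,0,0],-1],
    [[0,0,0],-1],
    [[0,0,0],-1],
    [[0,0,0],-1],
    [[0,0,0],-1],
    [[0,0,0],-1]
  ],
  "grip": 48
}}

```text
time: 55.92
tool_pos: [0.5865, 0.1801, 0.1766]
tool_rot: [-0.0, 0.017, 1.0, -0.0]
contact_force: [-0.1, 0.2, -0.4]
width: 0.0479
gripper_force: 0.0
```

>>> {"api": "play_rows", "payload": {
  "motion": [
    [[0.109,-0.51,0],0],
    [[0.109,-0.51,0],0],
    [[0.109,-0.51,0],0],
    [[0.109,-0.51,0],0],
    [[0.109,-0.51,0],0],
    [[0.109,-0.51,0],0],
    [[0.109,-0.51,0],0],
    [[0.109,-0.51,0],0],
    [[0.109,-0.51,0],0],
    [[0.109,-0.51,0],0],
    [[0.11,-0.515,0],0],
    [[0,0,0],0]
  ]
}}

```text
time: 57.42
tool_pos: [0.4458, -0.3806, 0.1764]
tool_rot: [-0.0, 0.021, 1.0, -0.001]
contact_force: [-0.4, -0.8, -0.6]
width: 0.0481
gripper_force: 0.0
```

>>> {"api": "play_rows", "payload": {
  "motion": [
    [[0,0,0.4],0],
    [[0,0,0.4],0],
    [[0,0,0.4],0],
    [[0,0,0.3],0],
    [[0,0,0.15],0],
    [[0,0,0],0],
    [[0,0,0],0]
  ]
}}

```text
time: 58.3
tool_pos: [0.4479, -0.3774, 0.013]
tool_rot: [0.001, 0.017, 1.0, -0.001]
contact_force: [-0.1, -0.5, 1.2]
width: 0.0477
gripper_force: 0.0
```

>>> {"api": "play_rows", "payload": {
  "motion": [
    [[0,0,0],0],
    [[0,0,0],0],
    [[0,0,0],0],
    [[0,0,0],0],
    [[0,0,0],0],
    [[0,0,0],0],
    [[0,0,-0.2],0],
    [[0,0,-0.4],0],
    [[0,0,-0.5],0],
    [[0,0,-0.3],0],
    [[0,0,0],0]
  ],
  "grip": 10,
  "squeeze": 30
}}

```text
time: 59.68
tool_pos: [0.4481, -0.378, 0.1539]
tool_rot: [0.002, 0.017, 1.0, -0.002]
contact_force: [-0.3, -0.6, -1.2]
width: 0.0238
gripper_force: 30.0
```

```bash
python3 plan.py .516,.169,.13,8 .516,.169,.055,8
```

```text
59.67 [ 0.4481 -0.378   0.1539] yaw 88.0 j6 -2.43 0.023771024454274117
->  [0.516, 0.169, 0.13] 8.0 spin units 16.0 dx,dy,dz units 5.322 1.434 0.239
->  [0.516, 0.169, 0.055] 8.0 spin units 0.0 dx,dy,dz units 0.0 0.0 0.75
```

>>> {"api": "play_rows", "payload": {
  "motion": [
    [[0,0,0],1],
    [[0,0,0],1],
    [[0,0,0],1],
    [[0,0,0],1],
    [[0,0,0],1],
    [[0,0,0],1],
    [[0,0,0],1],
    [[0,0,0],1],
    [[0,0,0],1],
    [[0,0,0],1],
    [[0,0,0],1],
    [[0,0,0],1]
  ]
}}

```text
time: 61.18
tool_pos: [0.4462, -0.3758, 0.1491]
tool_rot: [-0.002, 0.516, 0.856, 0.001]
contact_force: [-0.1, -0.1, -0.6]
width: 0.0239
gripper_force: 30.0
```

>>> {"api": "play_rows", "payload": {
  "motion": [
    [[0,0,0],1],
    [[0,0,0],1],
    [[0,0,0],1],
    [[0,0,0],1]
  ]
}}

```text
time: 61.68
tool_pos: [0.4462, -0.3758, 0.1491]
tool_rot: [-0.002, 0.657, 0.754, 0.0]
contact_force: [-0.3, -0.7, -0.4]
width: 0.0235
gripper_force: 30.0
```

>>> {"api": "play_rows", "payload": {
  "motion": [
    [[0.532,0.143,0],0],
    [[0.532,0.143,0],0],
    [[0.532,0.143,0],0],
    [[0.532,0.143,0],0],
    [[0.532,0.143,0],0],
    [[0.532,0.143,0],0],
    [[0.532,0.143,0],0],
    [[0.532,0.143,0],0],
    [[0.532,0.143,0],0],
    [[0.532,0.143,0.15],0],
    [[0,0,0],0],
    [[0,0,0],0]
  ]
}}

```text
time: 63.18
tool_pos: [0.5135, 0.1696, 0.135]
tool_rot: [-0.001, 0.656, 0.755, -0.001]
contact_force: [0.9, -0.1, -0.8]
width: 0.0235
gripper_force: 30.0
```

```bash
python3 plan.py .516,.169,.055,8
```

```text
63.17 [0.5135 0.1696 0.135 ] yaw 8.1 j6 -0.03 0.023505008097899727
->  [0.516, 0.169, 0.055] 8.0 spin units 0.01 dx,dy,dz units -0.01 0.024 0.8
```

>>> {"api": "play_rows", "payload": {
  "motion": [
    [[-0.005,0.01,0.3],0],
    [[0,0,0.3],0],
    [[0,0,0.14],0],
    [[0,0,0.05],0],
    [[0,0,0],0],
    [[0,0,0],0],
    [[0,0,0],0]
  ]
}}

```text
time: 64.05
tool_pos: [0.5163, 0.1696, 0.0584]
tool_rot: [0.001, 0.656, 0.755, 0.001]
contact_force: [0.2, -0.5, 0.8]
width: 0.0234
gripper_force: 30.0
```

>>> {"api": "play_rows", "payload": {
  "motion": [
    [[0,0,0],0],
    [[0,0,0],0],
    [[0,0,0],0],
    [[0,0,-0.3],0],
    [[0,0,-0.5],0],
    [[0,0,-0.5],0],
    [[0,0,-0.5],0],
    [[0.5,0,0],0],
    [[-0.5,-0.2,0],0],
    [[-0.5,-0.2,0],0],
    [[-0.5,0,0],0],
    [[0,0,0],0]
  ],
  "grip": 44
}}

```text
time: 65.55
tool_pos: [0.4903, 0.0622, 0.2378]
tool_rot: [0.0, 0.658, 0.753, -0.0]
contact_force: [0.1, 0.5, 1.0]
width: 0.0439
gripper_force: 0.0
```

```bash
python3 k.py; cat > q.py <<'E'
from h import *
p=shot("wrist");t=shot("top")
a=cv2.resize(t["pixels"][160:280,70:270],(800,480),interpolation=cv2.INTER_CUBIC)
cv2.imwrite("pics/endtop.png",a);cv2.imwrite("pics/endw.png",p["pixels"]);np.save("pics/endw.npy",p,allow_pickle=True)
E
python3 q.py
```

```text
0.88 (758, -232, 110, 29, 47)
0.74 (448, -210, 78, 29, 5)
0.62 (316, -133, 110, 28, 33)
0.32 (748, 304, 77, 63, 45)
```

View pics/endw.png

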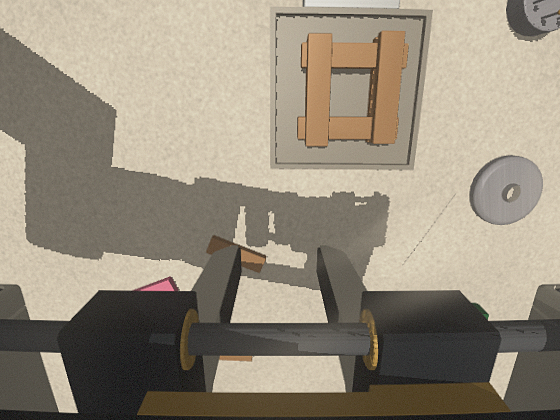

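View pics/endtop.png

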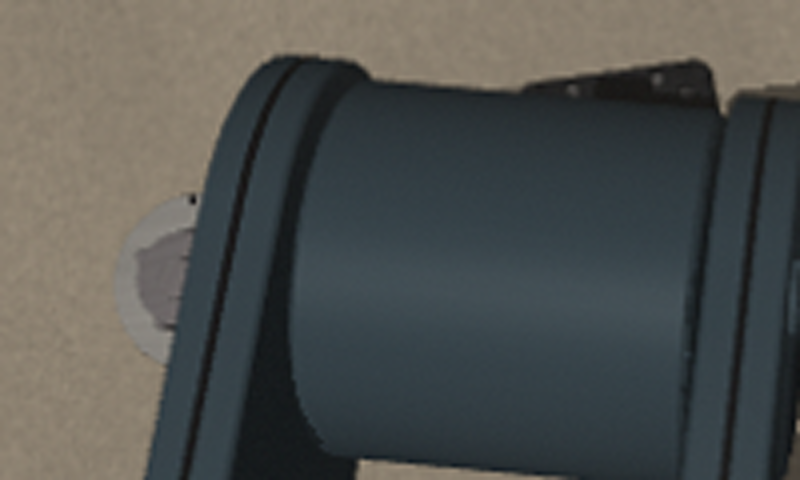

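The wrist view shows the complete three-layer tower. The top bars are at (318,90) and (389,88), with layer 2 below at (355,55) and (348,130). I check the top pair numerically.

```bash
python3 -c "
from h import *
p=np.load('pics/endw.npy',allow_pickle=True).item()
c=np.array([.5515,.174]);a=np.radians(7.8);M=np.array([[np.cos(a),np.sin(a)],[-np.sin(a),np.cos(a)]])
for q,z in [([(308,33),(331,33),(306,147),(328,147)],.054),([(380,31),(405,31),(372,144),(396,145)],.054),([(301,55),(405,54)],.042),([(297,128),(398,127)],.042),([(271,168),(413,168),(431,9),(272,9)],.026)]:
    print(((world(p,q,z)-c)@M.T*1000).mean(0).round(1))
"
```

```text
[-35.   -0.8]
[36.6  2. ]
[ 1.1 37.2]
[ -0.2 -36.2]
[0.2 0. ]
```

Every slat is within about 2 mm of its target. I hand in.

```bash
python3 -c "
from rig import robot
print(robot.hand_in())"
```

```text
the job is handed in; nothing more can be done
None
```

I handed the job in with the collar turned to its stop at the locked mark and all six long slats stacked in three crosswise layers; the top four measured within about 2 mm of target. I didn't move the short slats, wax block or flask lid, and no verdict came back.

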